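# Knock a stuck sample disc out of its fixture and load the microscope

### The arm

A 7-joint arm with a two-finger parallel gripper is mounted at the origin on the work surface. World frame = base frame: x ahead of the robot, y to its left, z up, the work surface at z = 0. Lengths are in m, angles in rad, forces in N, time in s.
With the tool pointing down it reaches from about 0.425 to 0.875 m from the base axis. Payload 4.7 kg.
Tool frame: the origin (TCP) lies on the centre line of the jaws, within the pads' length; the fingertips stand ctrl.tcp_to_tips ahead of it and the grasp point (between the pads) lies 2 mm behind it (ctrl.tcp_to_tips is the distance from the TCP to the fingertips, in m); z points along the fingers, y is the line along which they close (so a half turn about z gives the same grasp; the last joint's range is limited). The gripper opens to 87 mm and grips with 3 to 60 N. Pads are 19 mm wide; open, the fingers measure 117 mm over their backs; the gripper's body (75 mm by 190 mm) begins 51 mm behind the grasp point.
Start: joints at [-1.117, 0.321, -0.07, 1.45, 0.023, 1.371, -0.057], TCP at [0.277, 0.588, 0.24] pointing down, gripper open.
Joint ranges: [-2.86, 2.86], [-0.3, 2.09], [-1.38, 1.24], [0.06, 2.45], [-1.56, 4.7], [0.09, 2.05], [-2.69, 2.69]. Speed limits (rad/s): [2.57, 2.57, 3.14, 3.14, 3.14, 3.14, 3.14].

### API

Orientations are given as a rotation vector (axis times angle).
In Python, from bench import ctrl, optics, close_job gives the robot as it stands.
- The arm moves only by the shell command python3 -m inch 'ROWS' [OPENING] [FORCE]. ROWS is JSON, a list of rows, each a list of 2 entries, a list of its own where there are three numbers: the shift along the tool's x, y, z in mm, then the turn, a rotation vector about the tool's x, y, z in degrees. In form: [[[x, y, z], [ax, ay, az]], ...]. A call has exactly 10 rows; each row shifts and turns the commanded pose from where the row before left it, along the tool's axes as they then stand; what a row does not reach is not made up. A row lasts 1/10 s, in which the tool goes at most 50 mm and 8.59 degrees, less where a joint would pass 70% of its speed; a pose out of reach is approached as far as the arm can. A call is refused whole if a number of a shift passes 50 or a number of a turn 8.59, either way. A call with a gripper value outside its range is refused whole. OPENING is the closure, from 0 (fully open) to 1 (shut), set as the call begins (- or left out, the last holds). The fingers move at their own pace and stop on an object; FORCE is the grip in N (left out, the last holds). Time passes only in rows, so rows that do not move let the fingers close, or fill a call up. It gives the time, the measured TCP pose, the force and the opening at its end, in the units of the state.
- ctrl.get_state(): the state, without advancing time (a new reading comes with each control period).
- optics.get_image(name): name is "scene" or "top" or "wrist"; returns a dict with "image" (480x640x3 uint8, red, green, blue), "fx", "fy", "cx", "cy" (pixels), "R" (3x3) and "t" (3): a world point X has camera coordinates R X + t; the wrist camera has in their place "hand_eye" (4x4, takes a point from camera to tool coordinates, whose origin is the TCP and whose axes are the flange's). Camera axes: x right, y down, z forward; pixel columns grow to the right and rows downward; lengths in m; the calibration is good to about 2 mm. A picture is of the moment at which its call begins: read the wrist's pose just before it. There is no depth.
- close_job(): hands the job in, once; it reports no verdict.
The state is a dict: "time": time; "joint_positions": joint angles; "qd": joint speeds; "joint_torque": joint torques, N m; "position": TCP position; "tool_rot": TCP orientation; "ft_force": force on the tool from outside, world axes, zero at the start; "torque": the same for the moment, N m; "grip_width": opening from 0.0 (shut) to 1.0 (fully open).
Only numpy, scipy, OpenCV 4.12 (cv2) and the standard library are available. Lean on these libraries where they do the work, as an engineer would, in place of code of your own. Each camera call takes 0.05 s, during which the arm holds its last target. There are 200 camera calls.

### The job

A perforated sample disc is stuck in the sloping knock-out stand: take the square-handled punch from the tool block, push it up to its collar through the access hole in the back of the stand so that the disc is knocked out and slides down the chute to the stop pins, and stand the punch back in its free slot in the block, fully home. Lay the disc flat in the middle of the microscope's round loading plate, never letting it drop on the desk, and leave everything else where it stands.

Things in the scene. Friction and masses are not known exactly. Their poses are not given: they have to be found in the camera images.
- stand: Aluminium die on a sloping steel chute, fixed, 180 x 130 x 180 mm. Origin on the desk, 45 mm under the chute surface at the disc's resting place; z up. The slippery chute, 130 mm wide, descends 30 deg towards its own -x: uphill is u = (cos30, 0, sin30), its normal n = (-sin30, 0, cos30) in these axes. The die lies over it, 65 to 145 mm uphill of the resting place, 36 to 80 mm over its surface.
- access_hole (a point): Mouth centre of the access hole in the die's upper (back) face; axes of the stand. Round, 26 mm wide, 18 mm deep, going in along -n (30 deg from vertical). Beyond it the 26 mm deep pocket holds the disc, its top 18.5 mm inside the mouth. Hidden sprung grips hold it: it gives way at 8 to 18 N, and is clear of the die once its top is 50 mm inside (punch in to its collar); it slides to the pins as the punch withdraws.
- cradle (a point): Where the disc's centre comes to rest on the chute, 13 mm over its surface along n, against two stop pins (10 mm thick, 22 mm tall, 29 mm downhill of this point, 20 mm left and right of it). The disc then lies parallel to the chute, its axis along n; the chute is clear 65 mm to either side and it begins 45 mm downhill. Axes of the stand.
- disc_mid (a point): Centre of the stuck disc: teal ceramic puck with small perforations, 60 mm diameter, 26 mm thick, about 0.18 kg; z along its axis. It starts inside the die.
- punch_mid (a point): Centre of the punch's square handle, 24 x 24 mm, 70 mm tall. It stands upright in a slot of the block. Below the handle a round collar, 44 mm wide, 6 mm thick, rests on the block (its underside 41 mm below this point); below that a steel rod, 14 mm thick, 53 mm long, tip 94 mm below this point. z points from rod to handle; x, y square to the handle's sides. 0.25 kg.
- block: Grey plastic tool block, fixed, 70 mm (x) x 160 mm (y) x 70 mm tall; origin under its centre. It stands on the robot's left or right, with the microscope on the other side.
- slot_a (a point): Mouth of the slot at the block's +y end (45 mm from its centre), on its top face; round, 26 mm, right through the block.
- slot_b (a point): Mouth of the slot at the block's -y end (45 mm from its centre), on its top face; round, 26 mm, right through the block.
- gauge_mid (a point): Bystander: steel plug gauge standing in the other slot, with a round mushroom knob 44 mm wide in place of a square handle; 60 mm tall over the block. This point is half-way up that part. Leave alone.
- scope: Digital microscope, fixed. Origin on the desk under the centre of its loading plate; black base 12 mm thick from x -80 to +310 mm, 200 mm wide (y). White ring light (120 mm wide, underside 230 mm over the desk) with the lens tube over it at x +180 mm; column (32 mm thick, 510 mm tall) at x +275 mm.
- plate_top (a point): Centre of the top face of the round aluminium loading plate: 90 mm diameter, 30 mm over the desk, 18 mm over the base. Axes are those of the microscope.
- spare_mid (a point): Bystander: a second disc just like the stuck one, lying flat on the desk near the robot; this is its centre. Leave alone.
- loupe: Bystander: black loupe, 52 mm diameter, 45 mm tall, standing on the desk near the robot; origin under its centre. Leave alone.
- bottle: Bystander: clear bottle, 52 mm diameter, 130 mm tall, standing on the desk near the robot; origin under its centre. Leave alone.

How it is judged:
On the way, in this order (a step that is already met when the one before it is completed fails the run):
1. the punch bears on the stuck disc through the access hole, the disc still in the die (contact force between punch and disc above 2 N and distance between punch_mid and access_hole below 0.08 m and distance between disc_mid and cradle above 0.08 m).
2. the disc has slid down the chute and lies against the stop pins (distance between disc_mid and cradle below 0.015 m and angle between the z axis of disc and the z axis of stand, either way round below 0.62 rad), for 0.2 s.
At the end, for the whole second after the job is handed in: the disc lies flat (within 5 deg), at rest, on the loading plate with its centre within 12 mm of the plate's centre; the punch stands upright (within 6 deg), at rest, in a slot of the tool block with its collar down on the block (within 5 mm) (horizontal distance between disc_mid and plate_top below 0.012 m and z of disc_mid in the frame of plate_top between 0.008 and 0.018 m and angle between the z axis of disc and the z axis of scope, either way round below 0.08 rad and linear speed of each of disc, punch below 0.02 m/s and ((horizontal distance between punch_mid and slot_a below 0.015 m and z of punch_mid in the frame of slot_a below 0.046 m) or (horizontal distance between punch_mid and slot_b below 0.015 m and z of punch_mid in the frame of slot_b below 0.046 m)) and angle between punch_mid's own z axis and vertical below 0.1 rad); the robot touches nothing.
It fails at once if the disc falls to the desk or floor (height (world z) of disc_mid below 0.028 m).
It fails at once if the plug gauge is moved more than 25 mm (distance of gauge_mid from where it was at the start of the episode above 0.025 m).
It fails at once if the second disc is moved more than 25 mm (distance of spare_mid from where it was at the start of the episode above 0.025 m).
It fails at once if the loupe is moved more than 25 mm (distance of loupe from where it was at the start of the episode above 0.025 m).
It fails at once if the bottle is moved more than 25 mm (distance of bottle from where it was at the start of the episode above 0.025 m).
It also fails if it takes over 72 s, if anything falls off the work surface, if the arm or the gripper's body presses on something with over 40 N, if the wrist force passes 120 N, or if a joint passes its speed limit or range.

## Working session

There is one attempt and no reset: what is moved stays moved. The work goes in short steps, Python scripts to look and compute and a shell command to move; the robot and the scene stay as the last step left them, time stands still between calls to the robot, and variables do not carry over. Pictures are saved under pics/ and viewed, on a budget of 10 in all, crops included, one or two more only if the job needs it, and the job is handed in when it is done.

```bash
mkdir -p pics; ls
cat > h.py <<'E'
import numpy as np, cv2, json
from scipy.spatial.transform import Rotation as Ro
from bench import ctrl, optics
def tool():
    s=ctrl.get_state(); return np.array(s['position']), Ro.from_rotvec(s['tool_rot']).as_matrix()
def grab(name,fn=None):
    p,R=tool(); d=optics.get_image(name); im=d['image'][:,:,::-1].copy()
    if fn: cv2.imwrite('pics/'+fn,im)
    if 'hand_eye' in d:
        H=np.array(d['hand_eye']); c=p+R@H[:3,3]; A=R@H[:3,:3]
    else:
        Rc=np.array(d['R']); A=Rc.T; c=-A@np.array(d['t'])
    np.savez('cam_%s.npz'%name,A=A,c=c,k=[d['fx'],d['fy'],d['cx'],d['cy']],im=im)
    return im
class Cam:
    def __init__(s,name):
        z=np.load('cam_%s.npz'%name); s.A,s.c,s.k,s.im=z['A'],z['c'],z['k'],z['im']
    def ray(s,u,v):
        d=s.A@np.array([(u-s.k[2])/s.k[0],(v-s.k[3])/s.k[1],1]); return d/np.linalg.norm(d)
    def onz(s,u,v,z):
        d=s.ray(u,v); return s.c+d*(z-s.c[2])/d[2]
    def proj(s,X):
        q=s.A.T@(np.array(X)-s.c); return s.k[0]*q[0]/q[2]+s.k[2], s.k[1]*q[1]/q[2]+s.k[3]
def tri(c1,p1,c2,p2):
    d1,d2=c1.ray(*p1),c2.ray(*p2)
    M=np.stack([d1,-d2],1); t=np.linalg.lstsq(M,c2.c-c1.c,rcond=None)[0]
    a,b=c1.c+d1*t[0],c2.c+d2*t[1]; return (a+b)/2,np.linalg.norm(a-b)
E
python3 - <<'E'
from h import *
for n in ('scene','top'):
    grab(n,n+'.png'); c=Cam(n); print(n,c.c.round(3),c.A[:,2].round(2),c.k)
s=ctrl.get_state(); print(s['time'],s['position'],s['tool_rot'],s['ft_force'],ctrl.tcp_to_tips)
print(tool()[1].round(3))
E
```

```text
pics
scene [1.26  0.405 0.855] [-0.63 -0.39 -0.67] [447.69007487 447.69007487 314.68831897 228.34164218]
top [0.373 0.013 1.098] [ 0.19 -0.02 -0.98] [526.59744236 526.59744236 322.11972605 236.06686483]
0.1 [0.27657215 0.5877133  0.23857051] [-6.85123126e-01 -3.06568340e+00  2.65542594e-03] [-0.42518385  0.36966545 -0.62927153] 0.017
[[-0.905  0.426 -0.001]
 [ 0.426  0.905 -0.002]
 [-0.    -0.002 -1.   ]]
```

View pics/scene.png

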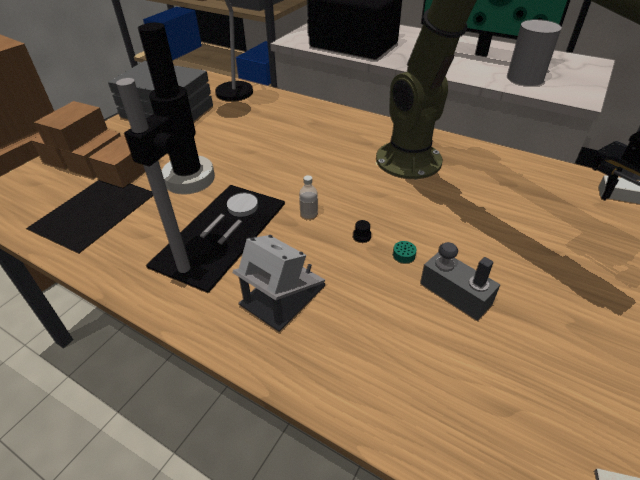

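View pics/top.png

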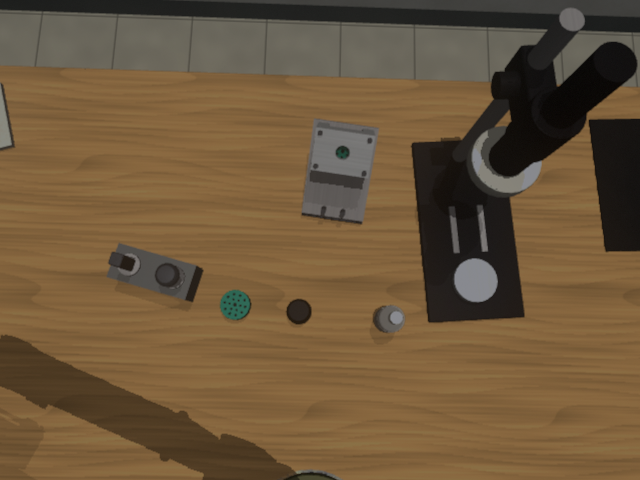

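The scene view shows the block at (460,280) with the punch in its nearer slot (483,275). The stand is at (275,275), the plate at (242,204), and the robot base is up right. In the top view the punch is at (125,264), the gauge at (168,275), the access hole with teal in it at (343,152) and the plate at (475,280). The chute descends toward the robot. Next I'll enlarge crops to pick points.

Run:
```python
from h import *
t=cv2.imread('pics/top.png'); s=cv2.imread('pics/scene.png')
f=lambda im,x,y,w,h:cv2.resize(im[y:y+h,x:x+w],(400,300),interpolation=cv2.INTER_CUBIC)
# each 100x75 -> x4 ; stand 133x100 ->x3
a=f(t,280,112,120,90);b=f(t,105,230,100,75);c=f(s,225,225,120,90);d=f(s,410,235,100,75)
m=np.vstack([np.hstack([a,b]),np.hstack([c,d])]); m=cv2.convertScaleAbs(m,alpha=1.6); cv2.imwrite('pics/crops.png',m)
for n,roi in (('top',(440,250,70,60)),('scene',(222,190,40,30))):
    im=Cam(n).im; x,y,w,h=roi; g=cv2.cvtColor(im[y:y+h,x:x+w],cv2.COLOR_BGR2GRAY)
    _,bw=cv2.threshold(g,0,255,cv2.THRESH_OTSU); cs,_=cv2.findContours(bw,0,1); k=max(cs,key=cv2.contourArea)
    e=cv2.fitEllipse(k); u,v=e[0][0]+x,e[0][1]+y; print(n,u,v,e[1],Cam(n).onz(u,v,.03).round(4))
T=Cam('top'); hsv=cv2.cvtColor(T.im,cv2.COLOR_BGR2HSV); m=cv2.inRange(hsv,(75,80,30),(95,255,255))
print(np.unique(hsv[305,225:245],axis=0)[:4]); n,l,st,ce=cv2.connectedComponentsWithStats(m); print([(st[i],ce[i].round(1)) for i in range(1,n) if st[i,4]>15])
```

```text
top 475.35608673095703 279.8347702026367 (41.80272674560547, 44.060726165771484) [ 0.4917 -0.3266  0.03  ]
scene 241.56637573242188 202.1744613647461 (17.91132926940918, 30.025827407836914) [ 0.4926 -0.3275  0.03  ]
[[43 53 43]
 [47 51 45]
 [47 52 44]
 [75 95 70]]
[(array([337, 150,  11,   8,  51], dtype=int32), array([341.7, 153.6])), (array([221, 290,  29,  29, 618], dtype=int32), array([234.8, 304.5]))]
```

View pics/crops.png

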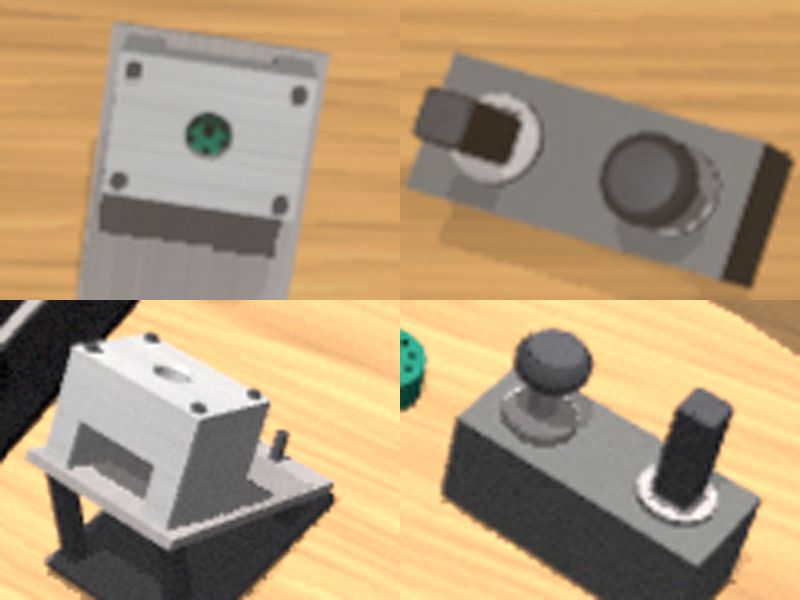

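The crops give the four die screws, the hole mouth (top 342.7,152.2; scene 276.6,247.2), the punch's collar and handle top, and the block's corners.

Run:
```python
from h import *
T,S=Cam('top'),Cam('scene')
ta=lambda x,y:(x*.3+280,y*.3+112); sa=lambda x,y:(x*.3+225,(y-300)*.3+225)
tb=lambda x,y:((x-400)/4+105,y/4+230); sb=lambda x,y:((x-400)/4+410,(y-300)/4+235)
P={}
for n,a,b in (('A',(134,70),(199,408)),('B',(299,95),(93,347)),('C',(119,180),(255,395)),('D',(280,204),(152,338)),('hole',(209,134),(172,374))):
    P[n],e=tri(T,ta(*a),S,sa(*b)); print(n,P[n].round(4),round(e,4))
u=(P['A']+P['B']-P['C']-P['D']);l=(P['A']+P['C']-P['B']-P['D']);n=np.cross(u,l);
print('u',(u/np.linalg.norm(u)).round(3),'n',(n/np.linalg.norm(n)).round(3),'yaw_u',np.degrees(np.arctan2(u[1],u[0])),'yaw_y-90',np.degrees(np.arctan2(l[1],l[0]))-90, 'mean',np.mean([P[k] for k in 'ABCD'],0).round(4))
p,e=tri(T,tb(446,117),S,sb(705,407));print('handle top',p.round(4),e, 'expect z .152')
print('collar top',T.onz(*tb(498,138),.076).round(4))
print('scene collar',S.onz(*sb(677,492),.076).round(4), 'handle at .152',T.onz(*tb(446,117),.152).round(4),S.onz(*sb(705,407),.152).round(4))
c=[T.onz(*tb(*q),.07) for q in ((455,53),(765,145),(722,280),(408,185))]
print(np.array(c).round(4)); 
d=c[0]-c[1]+c[3]-c[2]; print('block centre',np.mean(c,0).round(4),'y axis yaw',np.degrees(np.arctan2(d[1],d[0])),np.linalg.norm(c[0]-c[1]),np.linalg.norm(c[0]-c[3]))
h=[T.onz(*tb(*q),.152) for q in ((432,88),(473,97),(462,148),(417,135))]
d=h[1]-h[0]; e=h[2]-h[1]; print('handle edges yaw',np.degrees(np.arctan2(d[1],d[0])),np.degrees(np.arctan2(e[1],e[0])),np.linalg.norm(d),np.linalg.norm(e))
for nm,(x,y) in (('plateslide1',(450,207)),('2',(456,250)),('3',(480,206)),('4',(485,250))): print(nm,T.onz(x,y,.013).round(4))
```

```text
A [0.7376 0.0011 0.1832] 0.0022
B [ 0.726  -0.0903  0.1833] 0.0017
C [0.6846 0.0077 0.1517] 0.0023
D [ 0.6733 -0.0834  0.1518] 0.0017
hole [ 0.7078 -0.0417  0.1668] 0.0023
u [ 0.854 -0.109  0.508] n [-0.504  0.065  0.861] yaw_u -7.282188225705341 yaw_y-90 -7.164007657260086 mean [ 0.7054 -0.0412  0.1675]
handle top [0.5004 0.3642 0.1446] 0.0030075371936307076 expect z .152
collar top [0.5004 0.362  0.076 ]
scene collar [0.5002 0.3662 0.076 ] handle at .152 [0.4998 0.36   0.152 ] [0.5074 0.366  0.152 ]
[[0.5425 0.3887 0.07  ]
 [0.5008 0.2346 0.07  ]
 [0.4349 0.251  0.07  ]
 [0.4772 0.4053 0.07  ]]
block centre [0.4888 0.3199 0.07  ] y axis yaw 74.76841404907292 0.15959082463532503 0.06743107877159357
handle edges yaw -101.01667929437514 173.12497867509688 0.018980469410500952 0.02332422527374991
plateslide1 [ 0.6482 -0.2827  0.013 ]
2 [ 0.5555 -0.2932  0.013 ]
3 [ 0.6521 -0.3473  0.013 ]
4 [ 0.5571 -0.3546  0.013 ]
```

```bash
python3 -m inch '[[[-37,-13.5,-6],[0,0,0]],[[-37,-13.5,-6],[0,0,0]],[[-37,-13.5,-6],[0,0,0]],[[-37,-13.5,-6],[0,0,0]],[[-37,-13.5,-6],[0,0,0]],[[-37,-13.5,-6],[0,0,0]],[[-37,-13.5,-6],[0,0,0]],[[-37,-13.5,-6],[0,0,0]],[[0,0,0],[0,0,0]],[[0,0,0],[0,0,0]]]' 0
cat >> h.py <<'E'
def go(p,R=None):
    """print shift in present tool axes [mm], then turn [deg]; and the shift in final axes"""
    q,M=tool(); p=np.array(p); R=M if R is None else R
    f=lambda v:np.round(v,1).tolist()
    print('shift(now axes)',f(M.T@(p-q)*1e3),'turn',f(np.degrees(Ro.from_matrix(M.T@R).as_rotvec())),'shift(final axes)',f(R.T@(p-q)*1e3))
def frame(z,y):
    z=np.array(z,float);z/=np.linalg.norm(z);y=np.array(y,float);y-=z*(y@z);y/=np.linalg.norm(y);return np.stack([np.cross(y,z),y,z],1)
def yaw(a): a=np.radians(a); return np.array([np.cos(a),np.sin(a),0])
E
python3 - <<'E'
from h import *
im=grab('wrist','w1.png');c=Cam('wrist');print(tool(),c.c,c.A[:,2],c.k)
print(c.proj([.5005,.363,.152]),c.proj([.4888,.3199,.07]))
E
```

```text
time: 1.1
position: [0.4993, 0.3633, 0.2872]
tool_rot: [-0.689, -3.064, 0.0]
ft_force: [-0.0, 0.7, 0.5]
grip_width: 1.002
(array([0.49805551, 0.3647575 , 0.28703009]), array([[-9.04894052e-01,  4.25635141e-01, -1.21747943e-03],
       [ 4.25635284e-01,  9.04894791e-01,  1.51920179e-04],
       [ 1.16635336e-03, -3.80730538e-04, -9.99999247e-01]])) [0.43404814 0.39290146 0.43274425] [ 0.2344847  -0.112006   -0.96564568] [340.6459998  340.6459998  321.98293492 241.45695758]
(np.float64(323.9438335656845), np.float64(238.40143116983776)) (np.float64(283.2496862730934), np.float64(226.4898855771894))
```

View pics/w1.png

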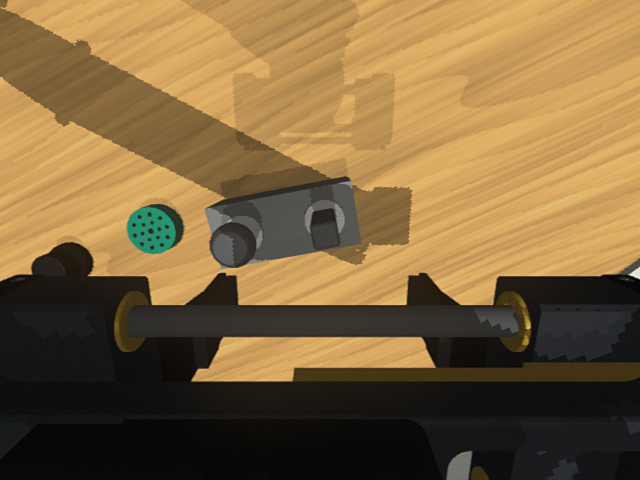

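The wrist view shows the punch's handle top at about (326,238), where the prediction was (324,238). The next thing to measure is the handle's yaw.

Run:
```python
from h import *
im=cv2.imread('pics/w1.png')[195:255,290:370]
im=cv2.convertScaleAbs(im,alpha=1.8)
cv2.imwrite('pics/w1c.png',cv2.resize(im,(800,600),interpolation=cv2.INTER_CUBIC))
```

```text
(no output)
```

View pics/w1c.png

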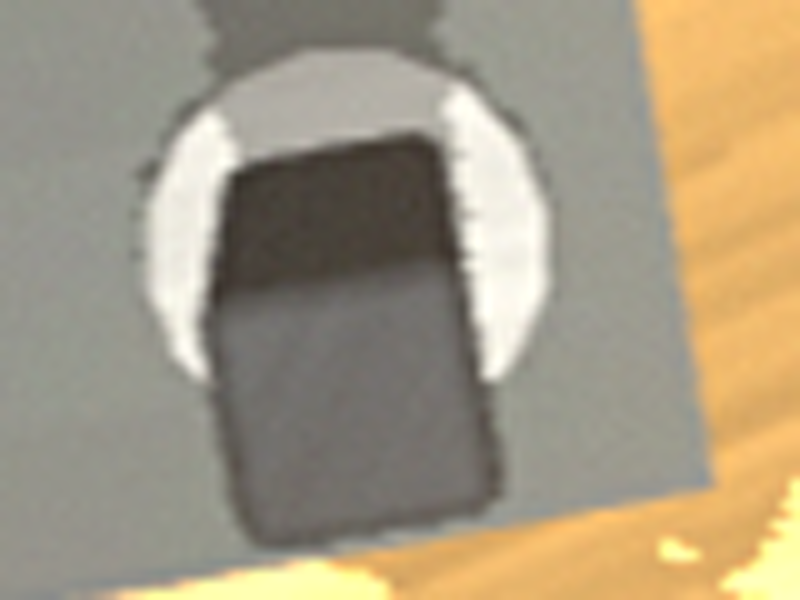

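The enlarged crop shows the handle's top face with corners at (210,300), (455,265), (500,505) and (260,545).

Run:
```python
from h import *
c=Cam('wrist')
h=[c.onz(290+x/10,195+y/10,.152) for x,y in ((210,300),(455,265),(500,505),(260,545))]
print('centre',np.mean(h,0).round(4))
for i in range(4):
    d=h[(i+1)%4]-h[i]; print(np.degrees(np.arctan2(d[1],d[0])).round(1),np.linalg.norm(d).round(4))
print('collar',c.onz(290+34.5,195+23,.076).round(4))
for a in (72,75,78): go([.5005,.363,.124],frame([0,0,-1],yaw(a)))
```

```text
centre [0.4988 0.3654 0.152 ]
73.0 0.0208
-14.4 0.0213
-105.5 0.0209
165.5 0.0219
collar [0.4984 0.365  0.076 ]
shift(now axes) [-3.2, -0.5, 163.0] turn [-0.0, -0.1, -7.2] shift(final axes) [-2.9, -0.9, 163.0]
shift(now axes) [-3.2, -0.5, 163.0] turn [-0.0, -0.1, -10.2] shift(final axes) [-2.8, -1.1, 163.0]
shift(now axes) [-3.2, -0.5, 163.0] turn [-0.0, -0.1, -13.2] shift(final axes) [-2.8, -1.2, 163.0]
```

```bash
python3 -m inch '[[[-1,0,0],[0,0,-5]],[[-1,0,0],[0,0,-5]],[[0,0,25],[0,0,0]],[[0,0,25],[0,0,0]],[[0,0,25],[0,0,0]],[[0,0,25],[0,0,0]],[[0,0,25],[0,0,0]],[[0,0,25],[0,0,0]],[[0,0,13],[0,0,0]],[[0,0,0],[0,0,0]]]' 0 && python3 -m inch '[[[0,0,0],[0,0,0]],[[0,0,0],[0,0,0]],[[0,0,0],[0,0,0]],[[0,0,0],[0,0,0]],[[0,0,0],[0,0,0]],[[0,0,0],[0,0,0]],[[0,0,0],[0,0,0]],[[0,0,0],[0,0,0]],[[0,0,0],[0,0,0]],[[0,0,0],[0,0,0]]]' 1 60
```

```text
time: 2.15
position: [0.4981, 0.364, 0.1222]
tool_rot: [-0.411, -3.111, 0.005]
ft_force: [-0.1, 1.1, -0.3]
grip_width: 1.0
time: 3.15
position: [0.5006, 0.3639, 0.1246]
tool_rot: [0.415, 3.114, 0.001]
ft_force: [0.8, 0.9, -1.0]
grip_width: 0.273
```

```bash
python3 -m inch '[[[0,0,-20],[0,0,0]],[[0,0,-20],[0,0,0]],[[0,0,-20],[0,0,0]],[[0,0,-20],[0,0,0]],[[0,0,-20],[0,0,0]],[[0,0,-20],[0,0,0]],[[0,0,-20],[0,0,0]],[[0,0,-20],[0,0,0]],[[0,0,-20],[0,0,0]],[[0,0,0],[0,0,0]]]'
cat >> h.py <<'E'
SY=-7.2; HOLE=np.array([.7065,-.0412,.1668])
def stand():
    ex=yaw(SY); n=-.5*ex+np.array([0,0,.866]); u=.866*ex+np.array([0,0,.5]); return ex,yaw(SY+90),u,n
E
python3 - <<'E'
from h import *
ex,ey,u,n=stand(); R=frame(-n,ey); q,M=tool(); print(q)
go(HOLE+.1365*n,R); go(HOLE+.1365*n+np.array([0,0,.04]),R); print((M.T@R).round(3))
print(ctrl.get_state()['joint_positions'])
E
```

```text
time: 4.15
position: [0.5013, 0.3641, 0.3069]
tool_rot: [0.415, 3.111, 0.004]
ft_force: [0.3, 0.3, -2.9]
grip_width: 0.27
[0.50129993 0.36409006 0.30691081]
shift(now axes) [-236.7, -346.8, 21.4] turn [-1.9, -29.8, -7.9] shift(final axes) [-150.2, -376.4, 112.0]
shift(now axes) [-236.8, -346.7, -18.6] turn [-1.9, -29.8, -7.9] shift(final axes) [-170.2, -376.4, 77.4]
[[ 0.859  0.139 -0.493]
 [-0.122  0.99   0.067]
 [ 0.498  0.003  0.867]]
[-0.74569015  0.22855975  0.09066669  1.43441071 -0.02061002  1.47557885
  0.64987345]
```

```bash
python3 -m inch '[[[-23.7,-34.7,-2],[0,0,0]],[[-23.7,-34.7,-2],[0,0,0]],[[-23.7,-34.7,-2],[0,0,0]],[[-23.7,-34.7,-2],[0,0,0]],[[-23.7,-34.7,-2],[0,0,0]],[[-23.7,-34.7,-2],[0,0,0]],[[-23.7,-34.7,-2],[0,0,0]],[[-23.7,-34.7,-2],[0,0,0]],[[-23.7,-34.7,-2],[0,0,0]],[[-23.7,-34.7,-2],[0,0,0]]]' && python3 -m inch '[[[0,0,0],[0,0,0]],[[0,0,0],[-0.4,-6,-1.6]],[[0,0,0],[-0.4,-6,-1.6]],[[0,0,0],[-0.4,-6,-1.6]],[[0,0,0],[-0.4,-6,-1.6]],[[0,0,0],[-0.4,-6,-1.6]],[[0,0,0],[0,0,0]],[[0,0,0],[0,0,0]],[[0,0,0],[0,0,0]],[[0,0,0],[0,0,0]]]'
python3 - <<'E'
from h import *
ex,ey,u,n=stand(); R=frame(-n,ey)
go(HOLE+.1365*n,R); print(ctrl.get_state()['joint_positions']); 
im=grab('wrist','w2.png'); c=Cam('wrist'); print(c.proj(HOLE))
t=grab('top'); s=grab('scene')
f=lambda im,x,y,w,h:cv2.resize(im[y:y+h,x:x+w],(400,300),interpolation=cv2.INTER_CUBIC)
cv2.imwrite('pics/m2.png',np.vstack([np.hstack([f(im,0,0,640,480),f(im,200,100,240,180)]),np.hstack([f(t,280,112,120,90),f(s,225,190,120,90)])]))
E
```

```text
time: 5.15
position: [0.6379, -0.0349, 0.3226]
tool_rot: [-0.415, -3.111, 0.001]
ft_force: [0.7, -0.1, -3.4]
grip_width: 0.27
time: 6.15
position: [0.6395, -0.0336, 0.3253]
tool_rot: [0.161, 2.613, -0.047]
ft_force: [-0.5, -0.2, -2.8]
grip_width: 0.275
shift(now axes) [20.9, 0.9, 34.5] turn [-0.1, 0.0, 0.2] shift(final axes) [20.8, 0.8, 34.5]
[-0.35762299 -0.10590181  0.30153438  1.83779824  0.15445476  0.89225527
  1.33274634]
(np.float64(324.2866661577382), np.float64(205.80486587730405))
```

View pics/m2.png

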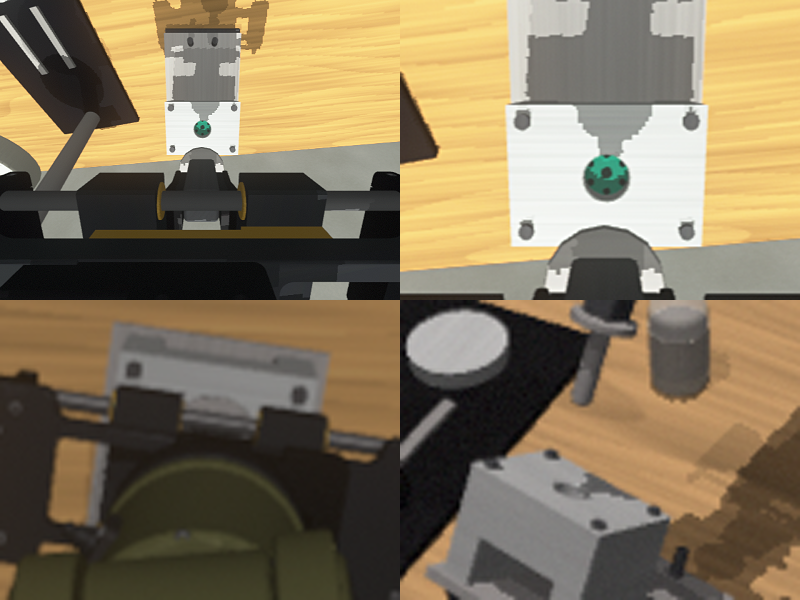

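Hole seen at (323.6,205.6), predicted at (324.3,205.8), so the rod is lined up. Inserting.

```bash
python3 -m inch '[[[4.2,0.2,7],[0,0,0]],[[4.2,0.2,7],[0,0,0]],[[4.2,0.2,7],[0,0,0]],[[4.2,0.2,7],[0,0,0]],[[4.2,0.2,7],[0,0,0]],[[0,0,6],[0,0,0]],[[0,0,6],[0,0,0]],[[0,0,6],[0,0,0]],[[0,0,6],[0,0,0]],[[0,0,6],[0,0,0]]]' && python3 -c "
from h import *
ex,ey,u,n=stand(); go(HOLE+.0545*n,frame(-n,ey))" && python3 -m inch '[[[0,0,3],[0,0,0]],[[0,0,3],[0,0,0]],[[0,0,3],[0,0,0]],[[0,0,3],[0,0,0]],[[0,0,3],[0,0,0]],[[0,0,3],[0,0,0]],[[0,0,3],[0,0,0]],[[0,0,3],[0,0,0]],[[0,0,3],[0,0,0]],[[0,0,3],[0,0,0]]]' && python3 -c "
from h import *
ex,ey,u,n=stand(); go(HOLE+.0545*n,frame(-n,ey))"
```

```text
time: 7.3
position: [0.653, -0.0343, 0.2575]
tool_rot: [0.16, 2.613, -0.046]
ft_force: [-0.1, -0.3, -3.1]
grip_width: 0.275
shift(now axes) [-1.3, -0.1, 51.0] turn [-0.0, 0.1, 0.2] shift(final axes) [-1.4, -0.1, 51.0]
time: 8.3
position: [0.6679, -0.0361, 0.2335]
tool_rot: [0.16, 2.611, -0.045]
ft_force: [-7.4, 0.4, 6.0]
grip_width: 0.269
shift(now axes) [-0.3, -0.2, 22.8] turn [-0.0, 0.1, 0.2] shift(final axes) [-0.4, -0.2, 22.8]
```

```bash
python3 -m inch '[[[0,0,3],[0,0,0]],[[0,0,3],[0,0,0]],[[0,0,3],[0,0,0]],[[0,0,3],[0,0,0]],[[0,0,3],[0,0,0]],[[0,0,3],[0,0,0]],[[0,0,2],[0,0,0]],[[0,0,0],[0,0,0]],[[0,0,0],[0,0,0]],[[0,0,0],[0,0,0]]]' && python3 -c "
from h import *
ex,ey,u,n=stand(); go(HOLE+.0545*n,frame(-n,ey)); print(ctrl.get_state()['ft_force'],n)"
```

```text
time: 9.3
position: [0.6774, -0.0375, 0.2145]
tool_rot: [0.16, 2.613, -0.046]
ft_force: [-0.2, -0.8, -3.6]
grip_width: 0.273
shift(now axes) [-1.5, -0.1, 1.5] turn [-0.0, 0.0, 0.2] shift(final axes) [-1.5, -0.1, 1.5]
[-0.16793361 -0.82054279 -3.6145146 ] [-0.49605735  0.06266662  0.866     ]
```

```bash
python3 -m inch '[[[0,0,1],[0,0,0]],[[0,0,1],[0,0,0]],[[0,0,0.5],[0,0,0]],[[0,0,0.5],[0,0,0]],[[0,0,0.5],[0,0,0]],[[0,0,0.5],[0,0,0]],[[0,0,0],[0,0,0]],[[0,0,0],[0,0,0]],[[0,0,0],[0,0,0]],[[0,0,0],[0,0,0]]]' && python3 -c "
from h import *
ex,ey,u,n=stand(); go(HOLE+.0545*n,frame(-n,ey))
grab('scene','s3.png')"
```

```text
time: 10.3
position: [0.6787, -0.0376, 0.2126]
tool_rot: [0.16, 2.614, -0.045]
ft_force: [-12.8, 1.5, 9.9]
grip_width: 0.264
shift(now axes) [-1.4, -0.1, -0.8] turn [-0.0, 0.0, 0.2] shift(final axes) [-1.4, -0.1, -0.8]
```

```bash
python3 -m inch '[[[0,0,-4],[0,0,0]],[[0,0,-6],[0,0,0]],[[0,0,-8],[0,0,0]],[[0,0,-10],[0,0,0]],[[0,0,-12],[0,0,0]],[[0,0,-12],[0,0,0]],[[0,0,-12],[0,0,0]],[[0,0,-12],[0,0,0]],[[0,0,-12],[0,0,0]],[[0,0,-12],[0,0,0]]]' && python3 -c "
from h import *
ex,ey,u,n=stand(); im=grab('wrist','w4.png'); c=Cam('wrist')
CR=HOLE-.105*u-.067*n
print('cradle',CR.round(4),'pred',c.proj(CR),c.proj(CR+.013*n))
hsv=cv2.cvtColor(im,cv2.COLOR_BGR2HSV); m=cv2.inRange(hsv,(75,80,30),(95,255,255))
m=cv2.morphologyEx(m,cv2.MORPH_CLOSE,np.ones((9,9)))
N,l,st,ce=cv2.connectedComponentsWithStats(m); print([(st[i].tolist(),ce[i].round(1)) for i in range(1,N) if st[i,4]>30])
go([.5005,.3640,.30],frame([0,0,-1],yaw(74.8)))
t=grab('top')
cv2.imwrite('pics/w4c.png',np.hstack([cv2.resize(im[0:260,160:420],(400,400)),cv2.resize(t[112:242,280:410],(400,400))]))
"
```

```text
time: 11.35
position: [0.6292, -0.0313, 0.2986]
tool_rot: [0.16, 2.613, -0.046]
ft_force: [0.5, 0.3, -3.3]
grip_width: 0.271
cradle [ 0.6495 -0.034   0.0563] pred (np.float64(323.43454033582526), np.float64(117.0842470221425)) (np.float64(323.47605686587985), np.float64(115.8679042649857))
[([296, 86, 60, 64, 3022], array([325.4, 117.6]))]
shift(now axes) [152.8, 376.4, -88.4] turn [2.1, 30.2, 8.0] shift(final axes) [228.1, 347.5, 1.0]
```

View pics/w4c.png

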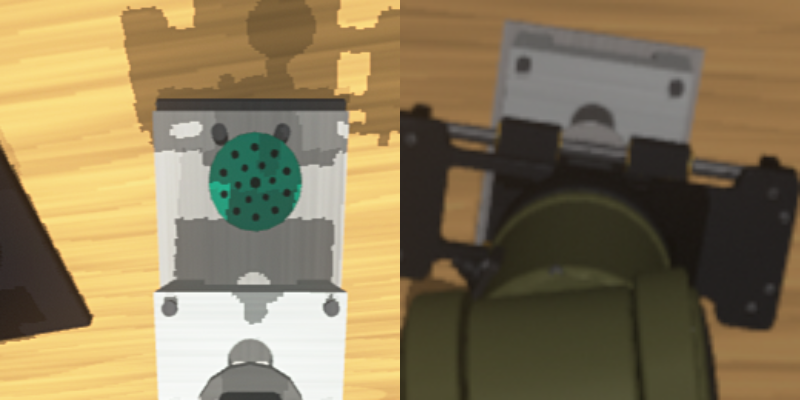

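Punch clear, and the disc is lying against both pins (centre 325,118; predicted 323,117). Returning the punch.

```bash
python3 -m inch '[[[0,0,-8],[0,0,0]],[[0,0,-8],[0.4,6,1.6]],[[0,0,0],[0.4,6,1.6]],[[0,0,0],[0.4,6,1.6]],[[0,0,0],[0.4,6,1.6]],[[0,0,0],[0.4,6,1.6]],[[0,0,0],[0,0,0]],[[0,0,0],[0,0,0]],[[0,0,0],[0,0,0]],[[0,0,0],[0,0,0]]]' && python3 -c "
from h import *
go([.5005,.3640,.30],frame([0,0,-1],yaw(74.8)))"
```

```text
time: 12.45
position: [0.6212, -0.0302, 0.3124]
tool_rot: [0.414, 3.112, 0.002]
ft_force: [0.0, 0.1, -2.7]
grip_width: 0.268
shift(now axes) [219.6, 348.9, 12.4] turn [0.1, 0.1, 0.0] shift(final axes) [219.8, 348.8, 12.4]
```

```bash
python3 -m inch '[[[22,34.9,1.2],[0,0,0]],[[22,34.9,1.2],[0,0,0]],[[22,34.9,1.2],[0,0,0]],[[22,34.9,1.2],[0,0,0]],[[22,34.9,1.2],[0,0,0]],[[22,34.9,1.2],[0,0,0]],[[22,34.9,1.2],[0,0,0]],[[22,34.9,1.2],[0,0,0]],[[22,34.9,1.2],[0,0,0]],[[22,34.9,1.2],[0,0,0]]]' && python3 -m inch '[[[0,0,0],[0,0,0]],[[0,0,0],[0,0,0]],[[0,0,0],[0,0,0]],[[0,0,10],[0,0,0]],[[0,0,10],[0,0,0]],[[0,0,10],[0,0,0]],[[0,0,10],[0,0,0]],[[0,0,10],[0,0,0]],[[0,0,10],[0,0,0]],[[0,0,0],[0,0,0]]]' && python3 -c "
from h import *
go([.5000,.3640,.1235],frame([0,0,-1],yaw(74.8)))
im=grab('wrist');c=Cam('wrist'); print(c.proj([.4999,.364,.07]), c.proj([.4999,.364,.2]))
s=grab('scene')
cv2.imwrite('pics/w5.png',np.hstack([cv2.resize(im[160:320,240:400],(400,400)),cv2.resize(s[200:320,400:520],(400,400))]))"
```

```text
time: 13.45
position: [0.4998, 0.3654, 0.3008]
tool_rot: [0.414, 3.112, 0.003]
ft_force: [0.5, 0.2, -3.3]
grip_width: 0.271
time: 14.45
position: [0.5001, 0.3635, 0.2372]
tool_rot: [-0.415, -3.112, 0.004]
ft_force: [-0.6, 0.4, -3.2]
grip_width: 0.271
shift(now axes) [0.0, 0.7, 113.7] turn [-0.2, -0.1, 0.0] shift(final axes) [0.3, 0.4, 113.7]
(np.float64(324.2195707793165), np.float64(228.75889838150755)) (np.float64(324.89484561351014), np.float64(279.23315719700713))
```

View pics/w5.png

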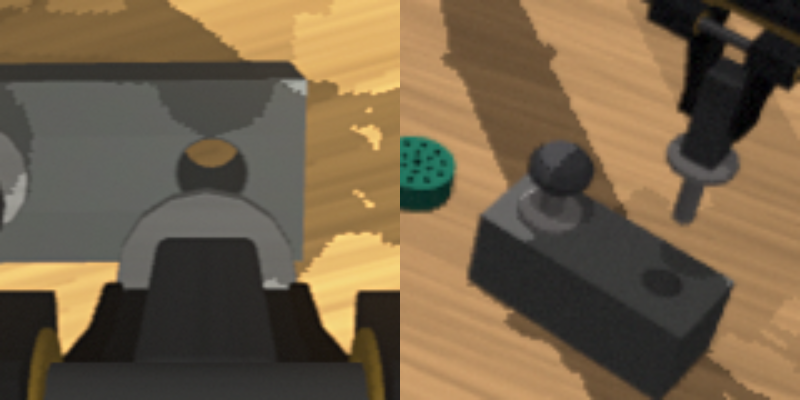

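Slot seen at about (324,229), which matches the prediction. Lowering.

```bash
python3 -m inch '[[[0,0,12],[0,0,0]],[[0,0,12],[0,0,0]],[[0,0,12],[0,0,0]],[[0,0,12],[0,0,0]],[[0,0,12],[0,0,0]],[[0,0,12],[0,0,0]],[[0,0,12],[0,0,0]],[[0,0,12],[0,0,0]],[[0,0,8],[0,0,0]],[[0,0,4],[0,0,0]]]' && python3 -m inch '[[[0,0,1],[0,0,0]],[[0,0,1],[0,0,0]],[[0,0,1],[0,0,0]],[[0,0,1],[0,0,0]],[[0,0,0.5],[0,0,0]],[[0,0,0.5],[0,0,0]],[[0,0,0],[0,0,0]],[[0,0,0],[0,0,0]],[[0,0,0],[0,0,0]],[[0,0,0],[0,0,0]]]' && python3 -m inch '[[[0,0,0],[0,0,0]],[[0,0,0],[0,0,0]],[[0,0,0],[0,0,0]],[[0,0,0],[0,0,0]],[[0,0,0],[0,0,0]],[[0,0,0],[0,0,0]],[[0,0,0],[0,0,0]],[[0,0,0],[0,0,0]],[[0,0,0],[0,0,0]],[[0,0,0],[0,0,0]]]' 0
```

```text
time: 15.55
position: [0.5006, 0.3638, 0.1302]
tool_rot: [-0.415, -3.113, 0.002]
ft_force: [0.6, -0.3, -3.1]
grip_width: 0.27
time: 16.55
position: [0.501, 0.3641, 0.1265]
tool_rot: [0.415, 3.114, 0.0]
ft_force: [0.9, 0.8, -3.6]
grip_width: 0.271
time: 17.55
position: [0.501, 0.3641, 0.1264]
tool_rot: [0.415, 3.114, 0.0]
ft_force: [0.9, 0.5, 0.2]
grip_width: 0.984
```

```bash
python3 -m inch '[[[0,0,-20],[0,0,0]],[[0,0,-20],[0,0,0]],[[0,0,-20],[0,0,0]],[[0,0,-20],[0,0,0]],[[0,0,-20],[0,0,0]],[[0,0,-20],[0,0,0]],[[0,0,-20],[0,0,0]],[[0,0,-20],[0,0,0]],[[0,0,-20],[0,0,0]],[[0,0,0],[0,0,0]]]' && python3 -c "
from h import *
ex,ey,u,n=stand(); CR=HOLE-.105*u-.067*n
go(CR+.15*n+[0,0,.07],frame(-n,ey))
im=grab('wrist');c=Cam('wrist'); print(c.proj([.4999,.364,.152]), c.proj([.4999,.364,.076]))
s=grab('scene')
cv2.imwrite('pics/w6.png',np.hstack([cv2.resize(im[180:280,270:370],(400,400)),cv2.resize(s[230:320,410:500],(400,400))]))"
```

```text
time: 18.55
position: [0.5021, 0.3649, 0.3097]
tool_rot: [0.415, 3.11, 0.007]
ft_force: [-0.2, 0.9, 0.7]
grip_width: 0.998
shift(now axes) [-172.4, -357.0, 52.4] turn [-1.8, -29.7, -7.9] shift(final axes) [-78.3, -377.3, 107.0]
(np.float64(320.93287612211793), np.float64(228.56345289941177)) (np.float64(320.85412313505014), np.float64(213.26809039603538))
```

View pics/w6.png

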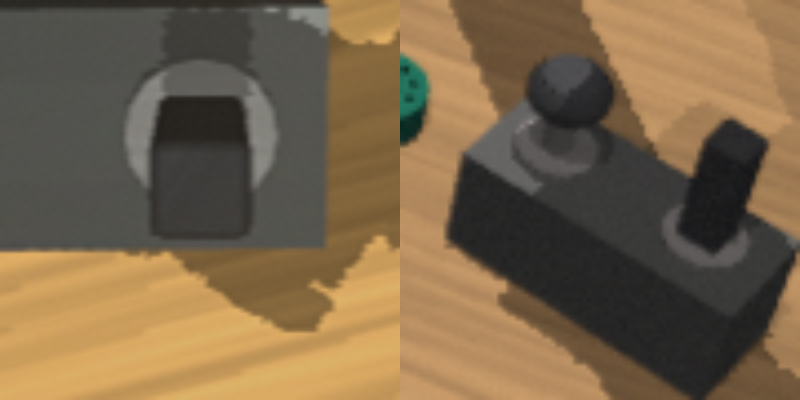

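The punch stands home and upright, with its collar on the block. Now for the disc.

```bash
python3 -m inch '[[[-17.2,-35.7,3],[0,0,0]],[[-17.2,-35.7,3],[0,0,0]],[[-17.2,-35.7,3],[0,0,0]],[[-17.2,-35.7,3],[0,0,0]],[[-17.2,-35.7,3],[0,0,0]],[[-17.2,-35.7,3],[0,0,0]],[[-17.2,-35.7,3],[0,0,0]],[[-17.2,-35.7,3],[0,0,0]],[[-17.2,-35.7,3],[0,0,0]],[[-17.2,-35.7,3],[0,0,0]]]' && python3 -m inch '[[[0,0,0],[0,0,0]],[[0,0,0],[-0.4,-6,-1.6]],[[0,0,0],[-0.4,-6,-1.6]],[[0,0,0],[-0.4,-6,-1.6]],[[0,0,0],[-0.4,-6,-1.6]],[[0,0,0],[-0.4,-6,-1.6]],[[0,0,0],[0,0,0]],[[0,0,0],[0,0,0]],[[0,0,0],[0,0,0]],[[0,0,0],[0,0,0]]]' && python3 -c "
from h import *
ex,ey,u,n=stand(); CR=HOLE-.105*u-.067*n
go(CR+.007*n,frame(-n,ey))
im=grab('wrist');c=Cam('wrist'); 
hsv=cv2.cvtColor(im,cv2.COLOR_BGR2HSV); m=cv2.inRange(hsv,(75,80,30),(95,255,255))
m=cv2.morphologyEx(m,cv2.MORPH_CLOSE,np.ones((9,9)))
k=max(cv2.findContours(m,0,1)[0],key=cv2.contourArea); e=cv2.fitEllipse(cv2.convexHull(k)); print(e)
top=CR+.013*n; d=c.ray(*e[0]); X=c.c+d*((top-c.c)@n)/(d@n); print('disc off from cradle u,y:',((X-top)@u).round(4),((X-top)@ey).round(4), c.proj(top))
print(ctrl.get_state()['joint_positions'])"
```

```text
time: 19.65
position: [0.5726, -0.0271, 0.2746]
tool_rot: [-0.415, -3.112, 0.001]
ft_force: [0.4, -0.0, 0.4]
grip_width: 1.001
time: 20.65
position: [0.5746, -0.0256, 0.2772]
tool_rot: [0.161, 2.613, -0.047]
ft_force: [-0.5, 0.6, -0.1]
grip_width: 1.003
shift(now axes) [45.3, 1.4, 222.0] turn [-0.1, 0.0, 0.2] shift(final axes) [45.2, 1.0, 222.0]
((326.2640686035156, 177.383544921875), (56.080379486083984, 57.54129409790039), 8.968579292297363)
disc off from cradle u,y: 0.0016 0.002 (np.float64(324.3703531451196), np.float64(175.841669451832))
[-0.39783379 -0.23778011  0.29183205  2.03956727  0.24439649  0.82865114
  1.23221358]
```

```bash
python3 -m inch '[[[4.4,0.25,18],[0,0,0]],[[4.4,0.25,18],[0,0,0]],[[4.4,0.25,18],[0,0,0]],[[4.4,0.25,18],[0,0,0]],[[4.4,0.25,18],[0,0,0]],[[4.4,0.25,18],[0,0,0]],[[4.4,0.25,18],[0,0,0]],[[4.4,0.25,18],[0,0,0]],[[4.4,0.25,18],[0,0,0]],[[4.4,0.25,18],[0,0,0]]]' && python3 -m inch '[[[0,0,6],[0,0,0]],[[0,0,6],[0,0,0]],[[0,0,6],[0,0,0]],[[0,0,6],[0,0,0]],[[0,0,4],[0,0,0]],[[0,0,4],[0,0,0]],[[0,0,4],[0,0,0]],[[0,0,3],[0,0,0]],[[0,0,0],[0,0,0]],[[0,0,0],[0,0,0]]]' && python3 -c "
from h import *
ex,ey,u,n=stand(); CR=HOLE-.105*u-.067*n
go(CR+.007*n,frame(-n,ey));print(ctrl.get_state()['ft_force'])"
```

```text
time: 21.7
position: [0.6263, -0.03, 0.0979]
tool_rot: [0.16, 2.613, -0.047]
ft_force: [-0.3, 0.6, 0.3]
grip_width: 0.998
time: 22.7
position: [0.6446, -0.0323, 0.0649]
tool_rot: [0.16, 2.613, -0.046]
ft_force: [-0.2, -0.8, 0.4]
grip_width: 1.0
shift(now axes) [-0.1, -1.0, 3.0] turn [-0.0, 0.0, 0.2] shift(final axes) [-0.1, -1.0, 3.0]
[-0.19923132 -0.84151458  0.35824427]
```

```bash
python3 -m inch '[[[0,0,0],[0,0,0]],[[0,0,0],[0,0,0]],[[0,0,0],[0,0,0]],[[0,0,0],[0,0,0]],[[0,0,0],[0,0,0]],[[0,0,0],[0,0,0]],[[0,0,0],[0,0,0]],[[0,0,0],[0,0,0]],[[0,0,0],[0,0,0]],[[0,0,0],[0,0,0]]]' 1 35 && python3 -m inch '[[[0,0,-3],[0,0,0]],[[0,0,-5],[0,0,0]],[[0,0,-8],[0,0,0]],[[0,0,-12],[0,0,0]],[[0,0,-15],[0,0,0]],[[0,0,-20],[0,0,0]],[[0,0,-20],[0,0,0]],[[0,0,-20],[0,0,0]],[[0,0,-20],[0,0,0]],[[0,0,-15],[0,0,0]]]' && python3 -m inch '[[[0,0,-10],[0,0,0]],[[0,0,-6],[0.4,6,0]],[[0,0,0],[0.4,6,0]],[[0,0,0],[0.4,6,0]],[[0,0,0],[0.4,6,0]],[[0,0,0],[0.4,6,0]],[[0,0,0],[0,0,0]],[[0,0,0],[0,0,0]],[[0,0,0],[0,0,0]],[[0,0,0],[0,0,0]]]' && python3 -c "
from h import *
R=frame([0,0,-1],yaw(90));
go([.492,-.327,.2],R);go([.492,-.327,.2],frame([0,0,-1],yaw(80))); print(ctrl.get_state()['joint_positions'])
s=grab('scene'); im=grab('wrist'); cv2.imwrite('pics/w7.png',np.hstack([cv2.resize(im[80:400,160:480],(400,400)),cv2.resize(s[100:320,150:370],(400,400))]))"
```

```text
time: 23.7
position: [0.6447, -0.0322, 0.0649]
tool_rot: [0.16, 2.613, -0.046]
ft_force: [-2.0, 0.9, 1.3]
grip_width: 0.68
time: 24.7
position: [0.5751, -0.0234, 0.1855]
tool_rot: [0.16, 2.613, -0.046]
ft_force: [-0.0, -0.9, -1.5]
grip_width: 0.683
time: 25.7
position: [0.5673, -0.0225, 0.1986]
tool_rot: [-0.207, -3.134, 0.055]
ft_force: [-0.6, 1.2, -2.0]
grip_width: 0.681
shift(now axes) [34.6, -311.7, 9.3] turn [-2.0, -0.0, -7.6] shift(final axes) [75.3, -304.5, -1.4]
shift(now axes) [34.6, -311.7, 9.3] turn [-2.0, 0.2, 2.4] shift(final axes) [21.2, -313.0, -1.4]
[-0.40974162  0.17604309  0.42782713  1.72998131 -0.0400105   1.25345113
  1.46374549]
```

View pics/w7.png

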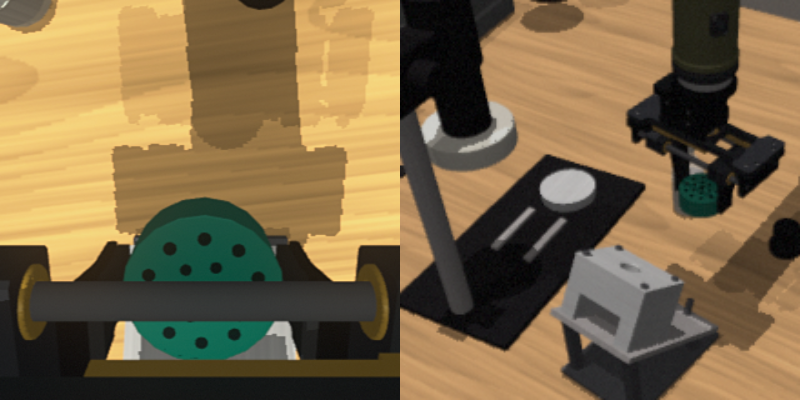

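The disc is held squarely between the pads: width 59 mm, face parallel to the tool. Moving over the plate.

```bash
python3 -m inch '[[[0,0,0],[-2,0,0]],[[3.8,-34.6,-0.2],[0,0,0]],[[3.8,-34.6,-0.2],[0,0,0]],[[3.8,-34.6,-0.2],[0,0,0]],[[3.8,-34.6,-0.2],[0,0,0]],[[3.8,-34.6,-0.2],[0,0,0]],[[3.8,-34.6,-0.2],[0,0,0]],[[3.8,-34.6,-0.2],[0,0,0]],[[3.8,-34.6,-0.2],[0,0,0]],[[3.8,-34.6,-0.2],[0,0,0]]]' && python3 -m inch '[[[0,0,0],[0,0,0]],[[0,0,0],[0,0,0]],[[0,0,10],[0,0,0]],[[0,0,10],[0,0,0]],[[0,0,10],[0,0,0]],[[0,0,10],[0,0,0]],[[0,0,10],[0,0,0]],[[0,0,10],[0,0,0]],[[0,0,0],[0,0,0]],[[0,0,0],[0,0,0]]]' && python3 -c "
from h import *
go([.492,-.327,.053],frame([0,0,-1],yaw(82.4)))
s=grab('scene'); im=grab('wrist'); c=Cam('wrist')
print('plate pred',c.proj([.492,-.327,.03]))
cv2.imwrite('pics/w8.png',np.hstack([cv2.resize(im[80:400,160:480],(400,400)),cv2.resize(s[130:250,180:300],(400,400))]))"
```

```text
time: 26.8
position: [0.4927, -0.3277, 0.2007]
tool_rot: [0.206, 3.132, -0.001]
ft_force: [0.4, -1.1, -1.7]
grip_width: 0.684
time: 27.8
position: [0.4932, -0.3268, 0.14]
tool_rot: [0.207, 3.134, -0.001]
ft_force: [-0.4, 0.3, -2.1]
grip_width: 0.684
shift(now axes) [1.3, -0.2, 87.0] turn [-0.1, 0.0, 0.0] shift(final axes) [1.2, -0.3, 87.0]
plate pred (np.float64(323.37089722708276), np.float64(243.26410627122226))
```

View pics/w8.png

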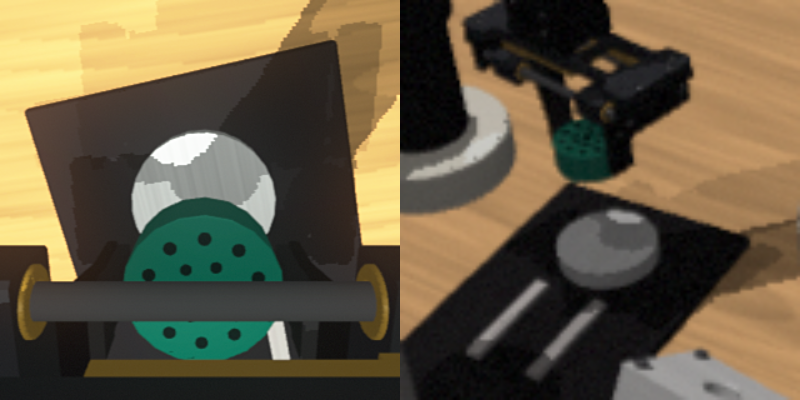

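```bash
python3 -m inch '[[[0.5,0,10],[0,0,0]],[[0.5,0,10],[0,0,0]],[[0,0,10],[0,0,0]],[[0,0,10],[0,0,0]],[[0,0,10],[0,0,0]],[[0,0,10],[0,0,0]],[[0,0,10],[0,0,0]],[[0,0,7],[0,0,0]],[[0,0,4],[0,0,0]],[[0,0,0],[0,0,0]]]' && python3 -m inch '[[[0,0,1],[0,0,0]],[[0,0,1],[0,0,0]],[[0,0,1],[0,0,0]],[[0,0,1],[0,0,0]],[[0,0,0.5],[0,0,0]],[[0,0,0.5],[0,0,0]],[[0,0,0],[0,0,0]],[[0,0,0],[0,0,0]],[[0,0,0],[0,0,0]],[[0,0,0],[0,0,0]]]'
```

```text
time: 28.9
position: [0.4921, -0.3265, 0.0586]
tool_rot: [-0.207, -3.135, 0.001]
ft_force: [-0.7, 0.1, -2.2]
grip_width: 0.682
time: 29.9
position: [0.4924, -0.3268, 0.0542]
tool_rot: [0.207, 3.134, -0.001]
ft_force: [0.3, -0.2, -1.7]
grip_width: 0.68
```

```bash
python3 -m inch '[[[0,0,0.5],[0,0,0]],[[0,0,0.5],[0,0,0]],[[0,0,0.5],[0,0,0]],[[0,0,0.5],[0,0,0]],[[0,0,0],[0,0,0]],[[0,0,0],[0,0,0]],[[0,0,0],[0,0,0]],[[0,0,0],[0,0,0]],[[0,0,0],[0,0,0]],[[0,0,0],[0,0,0]]]'
```

```text
time: 30.9
position: [0.4925, -0.3268, 0.0538]
tool_rot: [0.207, 3.134, -0.0]
ft_force: [-3.8, 3.5, 10.5]
grip_width: 0.682
```

Contact, about 12 N. Ease off 1 mm, release, and rise.

```bash
python3 -m inch '[[[0,0,-0.5],[0,0,0]],[[0,0,-0.5],[0,0,0]],[[0,0,0],[0,0,0]],[[0,0,0],[0,0,0]],[[0,0,0],[0,0,0]],[[0,0,0],[0,0,0]],[[0,0,0],[0,0,0]],[[0,0,0],[0,0,0]],[[0,0,0],[0,0,0]],[[0,0,0],[0,0,0]]]' && python3 -m inch '[[[0,0,0],[0,0,0]],[[0,0,0],[0,0,0]],[[0,0,0],[0,0,0]],[[0,0,0],[0,0,0]],[[0,0,0],[0,0,0]],[[0,0,0],[0,0,0]],[[0,0,0],[0,0,0]],[[0,0,0],[0,0,0]],[[0,0,0],[0,0,0]],[[0,0,0],[0,0,0]]]' 0 && python3 -m inch '[[[0,0,-3],[0,0,0]],[[0,0,-7],[0,0,0]],[[0,0,-15],[0,0,0]],[[0,0,-20],[0,0,0]],[[0,0,-20],[0,0,0]],[[0,0,-20],[0,0,0]],[[0,0,-20],[0,0,0]],[[0,0,-20],[0,0,0]],[[0,0,-15],[0,0,0]],[[0,0,0],[0,0,0]]]' && python3 -c "
from h import *
s=grab('scene'); im=grab('wrist')
for n in ('wrist','scene'):
    c=Cam(n); hsv=cv2.cvtColor(c.im,cv2.COLOR_BGR2HSV); m=cv2.inRange(hsv,(75,80,30),(95,255,255))
    m=cv2.morphologyEx(m,cv2.MORPH_CLOSE,np.ones((7,7)))
    for k in cv2.findContours(m,0,1)[0]:
        if cv2.contourArea(k)>150: e=cv2.fitEllipse(cv2.convexHull(k)); print(n,e,c.onz(*e[0],.056).round(4),c.onz(*e[0],.043).round(4))
cv2.imwrite('pics/w9.png',np.hstack([cv2.resize(im[80:400,160:480],(400,400)),cv2.resize(s[150:310,200:360],(400,400))]))"
```

```text
time: 31.9
position: [0.4925, -0.3268, 0.0538]
tool_rot: [0.207, 3.134, -0.001]
ft_force: [-3.1, 1.3, 7.1]
grip_width: 0.679
time: 32.9
position: [0.4924, -0.3267, 0.0532]
tool_rot: [0.207, 3.134, -0.001]
ft_force: [0.1, 0.2, -1.0]
grip_width: 1.001
time: 33.9
position: [0.4936, -0.3276, 0.1964]
tool_rot: [0.207, 3.129, -0.004]
ft_force: [-0.2, -0.8, 0.9]
grip_width: 0.999
wrist ((322.4822082519531, 234.0039825439453), (67.93379211425781, 70.22601318359375), 1.1851457357406616) [ 0.4911 -0.3276  0.056 ] [ 0.4943 -0.328   0.043 ]
scene ((404.19293212890625, 251.51539611816406), (21.605213165283203, 23.235538482666016), 108.18223571777344) [0.4712 0.1746 0.056 ] [0.4583 0.1708 0.043 ]
scene ((240.68692016601562, 198.04953002929688), (19.153945922851562, 22.64372444152832), 82.67220306396484) [ 0.5029 -0.3185  0.056 ] [ 0.4906 -0.3303  0.043 ]
scene ((501.9627685546875, 10.75169563293457), (49.12711715698242, 134.19398498535156), 88.31272888183594) [-1.5869 -0.0929  0.056 ] [-1.6332 -0.101   0.043 ]
```

View pics/w9.png

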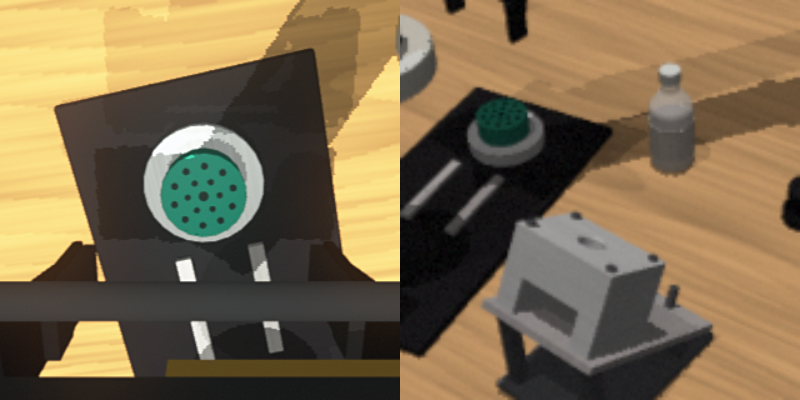

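Disc flat and centred within about 2 mm, gripper clear. Handing in.

```bash
python3 -c "
from bench import close_job
print(close_job())"
```

```text
the job is handed in; nothing more can be done
None
```

The job is handed in at about 34 s of the 72 s allowed. The hand-in gave no verdict, so the results below are my own checks.

- **Knock-out:** I pushed the punch through the access hole. The push read about 11 N before the disc gave way, then 18 N with the collar against the die. The wrist camera then showed the disc against both stop pins.
- **Punch:** it is back in its own slot. I let go with the collar 2–3 mm above the block, because no contact force had shown. The picture afterwards showed it upright with the collar down on the block.
- **Disc:** I gripped it on the chute, levelled it, and lowered it onto the plate until I felt contact (about 12 N). I then eased off and released it. The last wrist view put its centre at (0.491, -0.328), about 1–2 mm from the plate's measured centre of (0.492, -0.327), lying flat.
- **Disagreement:** the scene camera's teal outline put the disc centre a few mm off. That outline mixes the disc's top and side, and it still agrees within about 4 mm if I take it at mid-height.
- **Everything else:** the gripper was clear at hand-in. The bottle, gauge, spare disc and loupe were never approached. I did not measure their final positions.

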